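Third gap for the sharpening stone

TASK

Count along the toast rack's springy top rail with a fingertip from the red-bead end, touching the rail over the first, the second and the third gap in turn and never pressing hard. Then push the sharpening stone across the draining board into that third gap, from the front, until it is fully home against the rack's back rail. Only push the stone with the fingers: never lift it or knock it over, and leave the other things on the board where they are.

Things in the scene. Friction and masses are not known exactly. Their poses are not given: they have to be found in the camera images.
- rack: Chrome wire toast rack fixed on the draining board. Five dividers of 5 mm wire, at y = 88, 44, 0, -44, -88 mm, leave four gaps 39 mm clear, centred on y = 66, 22, -22, -66 mm. A divider spans x = -42 to 42 mm, 45 mm tall at front and back, 76 mm in the middle. Gaps are open at the front (-x, roughly towards the robot). Origin: rack's centre, on the board's surface (6 mm above the work surface); z up
- rack_back (a point): Middle of the front face of the rack's back rail, an 8 mm bar along y that closes the back of all four gaps, 8 to 16 mm above the board, at x = 30 mm in the rack's frame. The gaps have no floor: a thing slides in over the board, under the top rail, along the rack's +x, until it meets this bar
- red_bead: Red plastic ball, 20 mm across, at one end of the rack (at y = +100 or -100 mm in the rack's frame, it varies). Gaps are counted from this end. Origin at the ball's centre, 68 mm above the board
- white_bead: White plastic ball, 20 mm across, at the other end of the rack. Origin at the ball's centre
- rail (a joint): How far the rack's top rail is pressed down, in m: 0 at rest, 0.006 at its stop. The rail is springy: it begins to move at about 0.5 N and rests on its stop at about 4 N
- rail_c0 (a point): The 44 mm stretch of the top rail over the gap at y = 66 mm of the rack. The top rail is one straight level chrome bar, 8 mm thick, along the rack's y at x = 0, above the dividers, in four such stretches. This point: middle of the stretch, on the bar's centre line, 81 mm above the board at rest (top of the rail 85 mm)
- rail_c1 (a point): The 44 mm stretch of the top rail over the gap at y = 22 mm of the rack. The top rail is one straight level chrome bar, 8 mm thick, along the rack's y at x = 0, above the dividers, in four such stretches. This point: middle of the stretch, on the bar's centre line, 81 mm above the board at rest (top of the rail 85 mm)
- rail_c2 (a point): The 44 mm stretch of the top rail over the gap at y = -22 mm of the rack. The top rail is one straight level chrome bar, 8 mm thick, along the rack's y at x = 0, above the dividers, in four such stretches. This point: middle of the stretch, on the bar's centre line, 81 mm above the board at rest (top of the rail 85 mm)
- rail_c3 (a point): The 44 mm stretch of the top rail over the gap at y = -66 mm of the rack. The top rail is one straight level chrome bar, 8 mm thick, along the rack's y at x = 0, above the dividers, in four such stretches. This point: middle of the stretch, on the bar's centre line, 81 mm above the board at rest (top of the rail 85 mm)
- stone: Sharpening stone, a block 90 mm long (its x), 28 mm wide (y), 36 mm tall, upright corners rounded 6 mm, one side brick red, the other dark grey, 0.18 to 0.31 kg, loose on the board in front of the rack, its length pointing roughly into the gaps. It slides when pushed low down. Origin: centre of its underside. Fully home, it touches the back rail, its origin at x = -15 mm in the rack's frame, 18 mm of it out in front
- mug: Bystander: the green ceramic mug, 82 mm across, 92 mm tall, handle at the side. Origin: centre of the underside
- cake_tin: Bystander: the round steel cake tin with a clip latch on its side, 182 mm across, 78 mm tall. Origin: centre of the underside
- bowl: Bystander: the blue plastic bowl, upturned, 144 mm across, 72 mm tall. Origin: centre of the underside
- rolling_pin: Bystander: the wooden rolling pin, 300 mm long, 46 mm thick, lying along its own x axis beyond the rack. Origin: below its middle, on the board
- egg_cup: Bystander: the white ceramic egg cup, 50 mm across, 58 mm tall, standing near one end of the rack. Origin: centre of the underside
- tumbler: Bystander: the steel tumbler, 68 mm across, 85 mm tall. Origin: centre of the underside
Things that resemble listed ones, but are neither listed nor needed, are in the scene too. What is meant by the stone is not pink, and is the smaller of those in its own colour.

How it is judged:
On the way, in this order (a step that is already met when the one before it is completed fails the run):
1. a finger touches the rail over the first gap from the red-bead end (((y of red_bead in the frame of rack above 0 m and contact force between the fingers and rail_c0 above 0.3 N) or (y of red_bead in the frame of rack below 0 m and contact force between the fingers and rail_c3 above 0.3 N))), for 0.05 s.
2. then a finger touches the rail over the second gap and no longer over the first (((y of red_bead in the frame of rack above 0 m and contact force between the fingers and rail_c1 above 0.3 N and contact force between the fingers and rail_c0 below 0.1 N) or (y of red_bead in the frame of rack below 0 m and contact force between the fingers and rail_c2 above 0.3 N and contact force between the fingers and rail_c3 below 0.1 N))), for 0.05 s.
3. then a finger touches the rail over the third gap and no longer over the second (((y of red_bead in the frame of rack above 0 m and contact force between the fingers and rail_c2 above 0.3 N and contact force between the fingers and rail_c1 below 0.1 N) or (y of red_bead in the frame of rack below 0 m and contact force between the fingers and rail_c1 above 0.3 N and contact force between the fingers and rail_c2 below 0.1 N))), for 0.05 s.
4. the stone is pushed fully home in the third gap (((y of red_bead in the frame of rack above 0 m and y of stone in the frame of rack between -0.03 and -0.014 m) or (y of red_bead in the frame of rack below 0 m and y of stone in the frame of rack between 0.014 and 0.03 m)) and x of stone in the frame of rack between -0.023 and -0.008 m and angle between the x axis of stone and the x axis of rack, either way round below 0.2 rad), for 0.2 s.
At the end, for the whole second after the job is handed in: The stone stands upright and at rest on the board in the third gap counted from the red-bead end, its middle within 8 mm of the gap's centre line, its length within 0.2 rad of the gap's direction, pushed home to within 8 mm of the back rail; the top rail is released (all of step 4 and angle between stone's own z axis and vertical below 0.1 rad and height (world z) of stone below 0.01 m and linear speed of stone below 0.01 m/s and value of joint rail below 0.001 m); the robot touches nothing.
It fails at once if the stone is lifted more than 10 mm off the board (height (world z) of stone above 0.016 m).
It fails at once if the stone is tipped over (angle between stone's own z axis and vertical above 0.5 rad).
It fails at once if the rack or its rail is pressed with more than 25 N (contact force between any of the arm, the fingers and rack above 25 N).
It fails at once if a bystander is moved more than 25 mm (distance of any of mug, cake_tin, bowl, rolling_pin, egg_cup, tumbler from where it was at the start of the episode above 0.025 m).
It also fails if it takes over 72 s, if anything falls off the work surface, if the arm or the gripper's body presses on something with over 40 N, if the wrist force passes 120 N, or if a joint passes its speed limit or range.

ROBOT

A 6-joint arm with a two-finger parallel gripper is mounted at the origin on the work surface. World frame = base frame: x ahead of the robot, y to its left, z up, the work surface at z = 0. Lengths are in m, angles in rad, forces in N, time in s.
With the tool pointing down it reaches from about 0.25 to 0.8 m from the base axis. Payload 8.5 kg.
Tool frame: the origin (TCP) lies at the very end of the fingers, on their centre line; the grasp point (between the pads) lies 19 mm behind it (manip.grip_point_offset is the distance from the TCP to the grasp point, in m); z points along the fingers, y is the line along which they close (so a half turn about z gives the same grasp; the last joint's range is limited). The gripper opens to 85 mm and grips with 20 to 120 N. Pads are 22 mm wide; open, the fingers measure 114 mm over their backs; the gripper's body (76 mm by 85 mm) begins 54 mm behind the grasp point. The pads swing forward as they close: fully open they stand 13 mm farther back than shut.
Start: joints at [-1.319, 0.238, -0.013, 1.319, 0, 1.571], TCP at [0.131, -0.508, 0.231] pointing down, gripper open.
Joint ranges: [-2.66, 2.66], [-1.03, 1.9], [-1.14, 1.46], [-1.82, 2.27], [-1.45, 1.34], [-3.14, 3.14]. Speed limits (rad/s): [2.22, 2.22, 2.79, 3.14, 3.14, 3.14].

INTERFACE

Orientations are given as a unit quaternion [x, y, z, w].
In Python, from cell import manip, cams gives the robot as it stands.
- The arm moves only by the tool servo_tool, never from a script. Its argument "commands" is a list of rows, each a list of 5 numbers: the shift along the tool's x, y, z in m, then the turn about the tool's z in degrees, then the opening, from 0 (shut) to 1 (fully open). A call has exactly 8 rows; each row shifts and turns the commanded pose from where the row before left it, along the tool's axes as they then stand; what a row does not reach is not made up. A row lasts 1/8 s, in which the tool goes at most 62.5 mm and 10.7 degrees, less where a joint would pass 70% of its speed; a pose out of reach is approached as far as the arm can. A call is refused whole if a number of a shift passes 0.0625 or a number of a turn 10.7, either way. A call with a gripper value outside its range is refused whole. The fingers move at their own pace and stop on an object; the grip force is fixed at half the most. Time passes only in rows, so rows that do not move let the fingers close, or fill a call up. It gives the time, the measured TCP pose, the force, the opening and the grip force at its end, in the units of the state.
- manip.state(): the state, without advancing time (a new reading comes with each control period).
- cams.camera(name): name is "side" or "top" or "wrist"; returns the picture (384x512x3 uint8, red, green, blue); there is no depth.
- cams.get_calibration(name): a dict with "mtx" (3x3 intrinsics, pixels), "dist" ([k1, k2, p1, p2, k3] as OpenCV has them; the pictures are not rectified), "world_to_cam" (4x4, takes a point from world to camera coordinates). Camera axes: x right, y down, z forward; pixel columns grow to the right and rows downward; lengths in m; the calibration is good to about 2 mm. A picture is of the moment at which its call begins: read the wrist's pose just before it. get_calibration takes no time and is no camera call; for the wrist camera it gives the pose at the moment of the call.
- manip.job_done(): hands the job in; it is judged then, once.
The state is a dict: "t": time; "qpos": joint angles; "qvel": joint speeds; "tau": joint torques, N m; "eef_pos": TCP position; "orientation": TCP orientation; "wrist_force": force on the tool from outside, world axes, zero at the start; "torque": the same for the moment, N m; "gripper_width": opening from 0.0 (shut) to 1.0 (fully open); "finger_force": force on a finger pad.
Only numpy, scipy, OpenCV 4.12 (cv2) and the standard library are available. Lean on these libraries where they do the work, as an engineer would, in place of code of your own. Each camera call takes 0.05 s, during which the arm holds its last target. There are 200 camera calls.

## Working session

There is one attempt and no reset: what is moved stays moved. The work goes in short steps, Python scripts to look and compute and a tool call to move; the robot and the scene stay as the last step left them, time stands still between calls to the robot, and variables do not carry over. Pictures are saved under pics/ and viewed, at most 10 in all, crops included, and the job is handed in when it is done.

Besides the shell and the picture viewer there is one more tool, called after ">>>" as name([rows], argument=value, ...), one row to a line, values as JSON. servo_tool: Moves the arm, as the interface text tells. Its arguments: {"type":"object","properties":{"commands":{"type":"array"}},"required":["commands"]}

```bash
mkdir -p pics; python3 - <<'E'
from cell import manip,cams
import cv2
for n in("top","side"):
    im=cams.camera(n); cv2.imwrite(f"pics/{n}.png",im[:,:,::-1])
    im2=cv2.resize(im,(800,600),interpolation=cv2.INTER_CUBIC); cv2.imwrite(f"pics/{n}2.png",im2[:,:,::-1])
    print(cams.get_calibration(n))
print(manip.state())
E
```

```text
{'mtx': array([[421.41544407,   0.        , 255.64446855],
       [  0.        , 421.41544407, 200.60980572],
       [  0.        ,   0.        ,   1.        ]]), 'dist': array([-0.12893004,  0.        ,  0.        ,  0.        ,  0.        ]), 'world_to_cam': array([[ 0.0212166 , -0.99976456, -0.00454702,  0.00606698],
       [-0.98447441, -0.02009905, -0.17437362,  0.47392232],
       [ 0.17424117,  0.00817604, -0.98466906,  1.07869681],
       [ 0.        ,  0.        ,  0.        ,  1.        ]])}
{'mtx': array([[439.16306457,   0.        , 245.4618541 ],
       [  0.        , 439.16306457, 197.60468585],
       [  0.        ,   0.        ,   1.        ]]), 'dist': array([-0.08954767,  0.        ,  0.        ,  0.        ,  0.        ]), 'world_to_cam': array([[-0.82183327, -0.56968577, -0.00694317,  0.39245101],
       [-0.43400701,  0.63390408, -0.64015899,  0.25090596],
       [ 0.36909077, -0.52309057, -0.76821108,  1.39842524],
       [ 0.        ,  0.        ,  0.        ,  1.        ]])}
{'t': 0.1, 'qpos': array([-1.31901816e+00,  2.38740821e-01, -1.41662763e-02,  1.31919983e+00,
       -4.35008915e-06,  1.57078311e+00]), 'qvel': array([-0.00022686, -0.00031809,  0.00181364,  0.00021949, -0.00015124,
        0.00092965]), 'tau': array([-1.15786265e-04, -5.39720893e+01,  3.46999061e+01,  1.34501039e-02,
       -3.71136389e-05, -1.13292168e-05]), 'eef_pos': array([ 0.13069755, -0.50808783,  0.23073283]), 'orientation': array([ 9.92085386e-01,  1.25563363e-01, -8.44307925e-05, -6.49840617e-04]), 'wrist_force': array([ 0.56880713,  0.40481086, -0.55831011]), 'torque': array([0.04004602, 0.03152375, 0.04833502]), 'finger_force': 0.0, 'gripper_width': 0.9986126268379527}
```

View pics/top2.png

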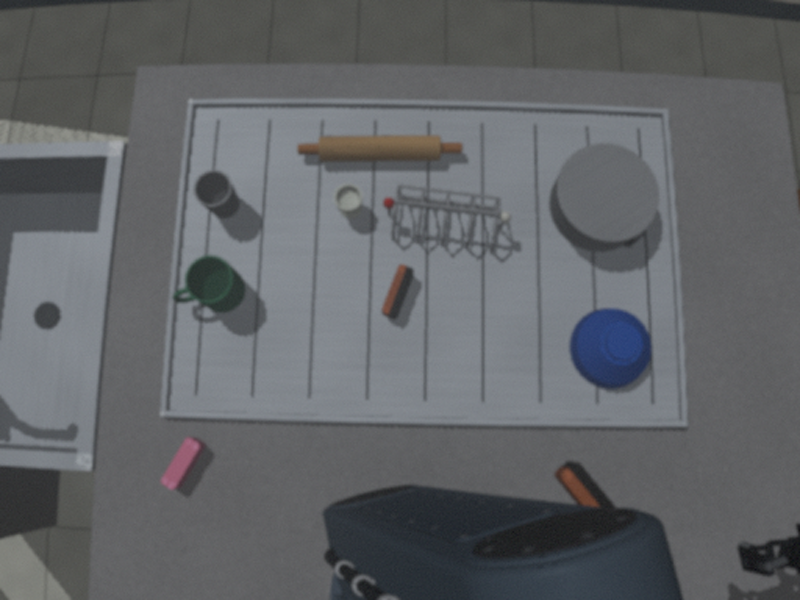

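View pics/side2.png

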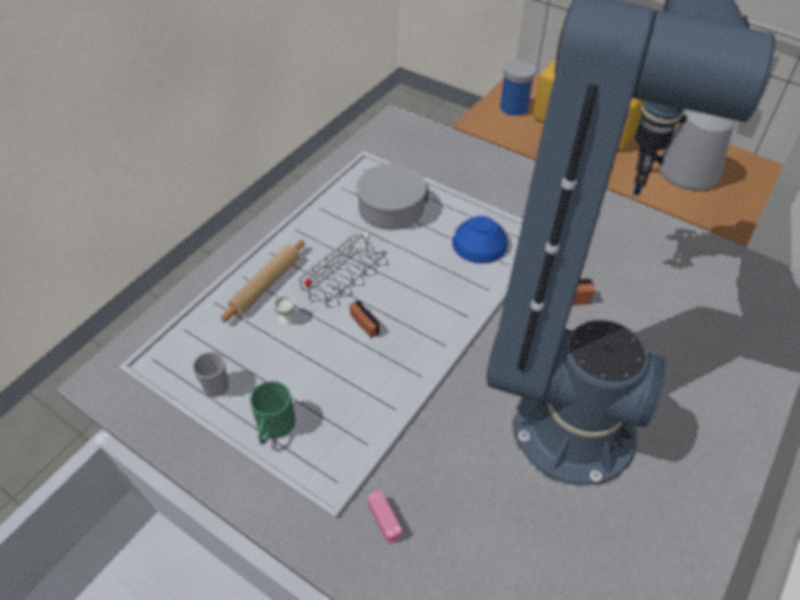

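The top view shows the red bead at (389,203), the white bead at (505,215) and the stone at about (398,291). The larger look-alike and the pink one lie off the board. I'll enlarge the rack and stone.

```bash
python3 - <<'E'
import cv2
im=cv2.imread("pics/top.png")[110:215,220:345]
cv2.imwrite("pics/c.png",cv2.resize(im,None,fx=5.5,fy=5.5,interpolation=cv2.INTER_CUBIC))
E
```

```text
(no output)
```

View pics/c.png

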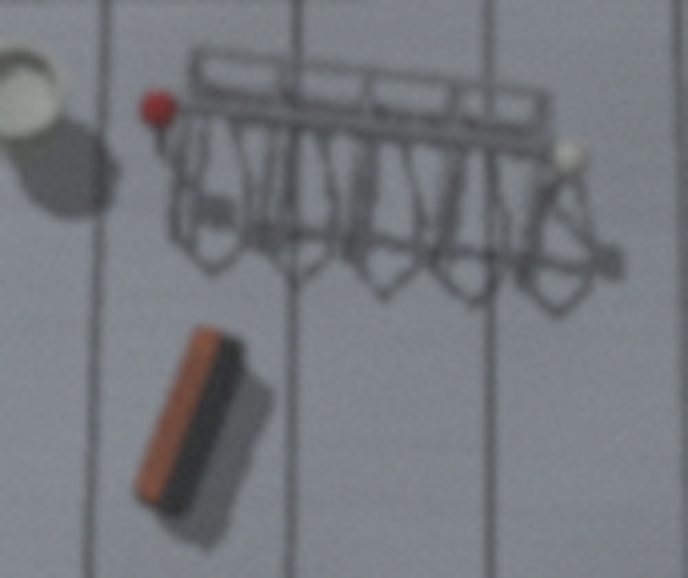

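```bash
cat > h.py <<'E'
import numpy as np,cv2
from cell import manip,cams
def ray(c,uv,z):
    p=cv2.undistortPoints(np.array([[uv]],float),c["mtx"],c["dist"])[0,0]
    R=c["world_to_cam"][:3,:3];t=c["world_to_cam"][:3,3]
    o=-R.T@t;d=R.T@np.array([p[0],p[1],1]);return o+d*(z-o[2])/d[2]
def proj(c,P):
    R=c["world_to_cam"][:3,:3];t=c["world_to_cam"][:3,3]
    return cv2.projectPoints(np.array(P,float).reshape(-1,3),cv2.Rodrigues(R)[0],t,c["mtx"],c["dist"])[0][:,0]
E
python3 - <<'E'
from h import *
np.set_printoptions(precision=4,suppress=True)
c=cams.get_calibration("top")
f=lambda u,v,z:ray(c,(220+(u+.5)/5.5-.5,110+(v+.5)/5.5-.5),z)
r=f(158,108,.074);w=f(569,157,.074);d=r-w
print(r,w,np.linalg.norm(d),(r+w)/2,np.degrees(np.arctan2(-d[0],d[1])))
q=[f(*p,.042) for p in((197,330),(243,342),(187,515),(137,497))]
print(np.array(q),np.mean(q,0),[np.linalg.norm(q[i]-q[(i+1)%4]) for i in range(4)])
a=(q[0]+q[1]-q[2]-q[3]);print(np.degrees(np.arctan2(a[1],a[0])))
print(-c["world_to_cam"][:3,:3].T@c["world_to_cam"][:3,3])
c=cams.get_calibration("side")
print(ray(c,(307.5*.64,283*.64),.074),ray(c,(366*.64,235*.64),.074), "stone top", ray(c,(362*.64,317*.64),.042))
E
```

```text
[0.6612 0.0393 0.074 ] [ 0.6407 -0.1603  0.074 ] 0.20072813533518827 [ 0.6509 -0.0605  0.074 ] -5.851924844170616
[[ 0.5585  0.0184  0.042 ]
 [ 0.5529 -0.0043  0.042 ]
 [ 0.4665  0.0212  0.042 ]
 [ 0.4748  0.0456  0.042 ]] [0.5132 0.0202 0.042 ] [np.float64(0.023319251412061932), np.float64(0.09011275451545457), np.float64(0.025748719941256482), np.float64(0.08800983566297647)]
-17.222410945423576
[0.2785 0.0068 1.1448]
[0.6613 0.0389 0.074 ] [ 0.6423 -0.1639  0.074 ] stone top [0.5159 0.029  0.042 ]
```

Rack centre is about (0.651, −0.0605) with yaw −5.85°, and the measured bead distance of 200.7 mm matches the expected 200. Red is at +y, so the third gap is at y = −22. The stone sits at rack (−0.146, 0.066), turned −11° to the rack. First I turn the tool so its x lies along rack +y, and shut the fingers.

>>> servo_tool([
  [0,0,0,-10,0],
  [0,0,0,-10,0],
  [0,0,0,-10,0],
  [0,0,0,-10,0],
  [0,0,0,-10,0],
  [0,0,0,-10,0],
  [0,0,0,-9.7,0],
  [0.03,0.025,0,0,0],
])

```text
t: 1.1
eef_pos: [0.1581, -0.4818, 0.2306]
orientation: [0.742, 0.67, 0.0, -0.0]
wrist_force: [0.7, 0.6, 0.3]
gripper_width: 0.003
finger_force: 0.0
```

>>> servo_tool([
  [0.04,0.033,0,0,0],
  [0.04,0.033,0,0,0],
  [0.04,0.033,0,0,0],
  [0.04,0.033,0,0,0],
  [0.04,0.033,0,0,0],
  [0.04,0.033,0,0,0],
  [0.04,0.033,0,0,0],
  [0.04,0.033,0,0,0],
])

```text
t: 2.1
eef_pos: [0.455, -0.1884, 0.2311]
orientation: [0.742, 0.67, -0.0, -0.0]
wrist_force: [-0.7, -1.0, 0.4]
gripper_width: -0.003
finger_force: 0.0
```

```bash
python3 - <<'E'
from h import *
s=manip.state();print(s["t"],s["qpos"],s["eef_pos"],s["orientation"],s["gripper_width"])
E
```

```text
2.1 [-3.92481921e-01  1.82715859e-01 -8.63840935e-02  1.30200583e+00
 -1.21986694e-05  1.28074680e+00] [ 0.45500878 -0.18835911  0.23113675] [ 7.42379059e-01  6.69980081e-01 -7.19897128e-05 -1.37094911e-04] -0.002649957948075631
```

>>> servo_tool([
  [0.04,0.034,0,0,0],
  [0.04,0.034,0,0,0],
  [0.04,0.034,0.01,0,0],
  [0.04,0.034,0.02,0,0],
  [0.04,0.034,0.02,0,0],
  [0.013,0.012,0.03,0,0],
  [0,0,0.01,0,0],
  [0,0,0,0,0],
])

```text
t: 3.1
eef_pos: [0.6559, 0.0029, 0.1407]
orientation: [0.742, 0.67, -0.001, -0.001]
wrist_force: [-0.6, -0.2, -0.3]
gripper_width: 0.001
finger_force: 0.0
```

```bash
python3 - <<'E'
from h import *
c=cams.get_calibration("wrist");im=cams.camera("wrist")
s=manip.state();print(s["t"],s["eef_pos"],s["orientation"],s["wrist_force"])
cv2.imwrite("pics/w1.png",cv2.resize(im,(800,600),interpolation=cv2.INTER_CUBIC)[:,:,::-1])
th=np.radians(-5.85);xr=np.array([np.cos(th),np.sin(th),0]);yr=np.array([-np.sin(th),np.cos(th),0]);O=np.array([.651,-.0605,.006])
for p in[(0,.1,.068),(0,-.1,.068),(0,.066,.085),(0,-.088,.085),(.034,.088,.012)]:
    print(p,proj(c,O+p[0]*xr+p[1]*yr+[0,0,p[2]])*800/512)
E
```

```text
3.15 [0.65636018 0.00268363 0.14188312] [ 7.42656803e-01  6.69672197e-01 -1.26728340e-04 -7.83773768e-05] [ 0.90721442 -0.34515327  0.69106347]
(0, 0.1, 0.068) [[400.72249954 252.28693433]]
(0, -0.1, 0.068) [[400.5282665  566.19586753]]
(0, 0.066, 0.085) [[400.97712533 331.88442961]]
(0, -0.088, 0.085) [[400.75103735 576.2583858 ]]
(0.034, 0.088, 0.012) [[456.12872634 251.97732771]]
```

View pics/w1.png

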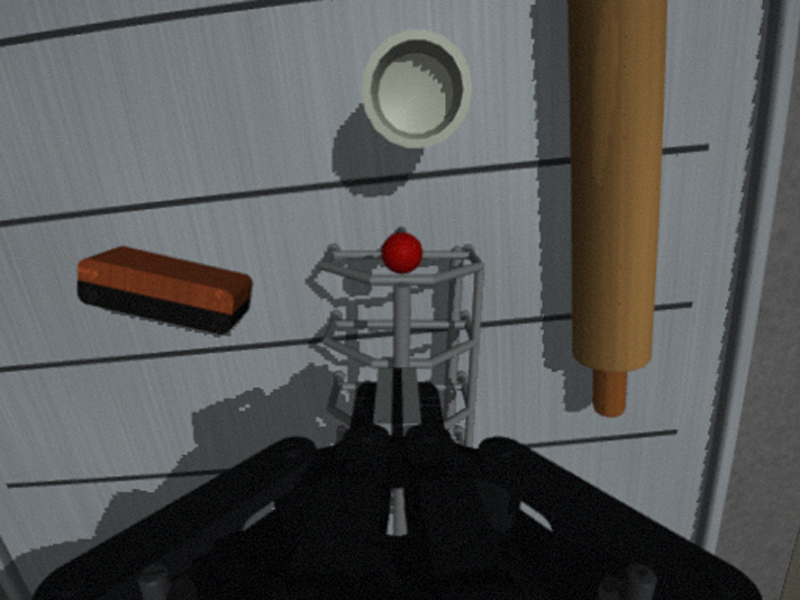

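The red bead shows at (402,252), against a predicted (401,252), so the rack pose holds. I lower onto the rail.

>>> servo_tool([
  [0.002,0,0.02,0,0],
  [0,0,0.02,0,0],
  [0,0,0.004,0,0],
  [0,0,0.003,0,0],
  [0,0,0.003,0,0],
  [0,0,0.003,0,0],
  [0,0,0,0,0],
  [0,0,0,0,0],
])

```text
t: 4.15
eef_pos: [0.6575, 0.0054, 0.0887]
orientation: [0.742, 0.67, 0.0, 0.0]
wrist_force: [0.5, -1.6, 2.0]
gripper_width: 0.001
finger_force: 1.0
```

>>> servo_tool([
  [0,0,-0.015,0,0],
  [-0.022,0,0,0,0],
  [-0.022,0,0,0,0],
  [0,0,0.008,0,0],
  [0,0,0.004,0,0],
  [0,0,0.003,0,0],
  [0,0,0,0,0],
  [0,0,0,0,0],
])

```text
t: 5.15
eef_pos: [0.6526, -0.038, 0.0885]
orientation: [0.742, 0.67, 0.0, -0.0]
wrist_force: [-1.7, -0.8, 1.5]
gripper_width: 0.001
finger_force: 1.0
```

>>> servo_tool([
  [0,0,-0.015,0,0],
  [-0.022,0,0,0,0],
  [-0.022,0,0,0,0],
  [0,0,0.008,0,0],
  [0,0,0.004,0,0],
  [0,0,0.003,0,0],
  [0,0,0,0,0],
  [0,0,0,0,0],
])

```text
t: 6.15
eef_pos: [0.6481, -0.0818, 0.0885]
orientation: [0.742, 0.67, 0.0, -0.0]
wrist_force: [-1.2, -0.2, 1.4]
gripper_width: 0.001
finger_force: 1.0
```

All three touches read about 1.5–2 N. Next I go to the stone's far (+y) side with the fingers part open, for a flat two-finger side push.

>>> servo_tool([
  [0,0,-0.035,0,0],
  [0,0,-0.035,0,0.47],
  [0.036,-0.037,0,0,0.47],
  [0.036,-0.037,0,0,0.47],
  [0.035,-0.036,0,0,0.47],
  [0.035,-0.036,0,0,0.47],
  [0,0,0.04,0,0.47],
  [0,0,0.02,0,0.47],
])

```text
t: 7.15
eef_pos: [0.5165, 0.0751, 0.0973]
orientation: [0.742, 0.671, -0.0, -0.0]
wrist_force: [-0.6, 0.4, 0.7]
gripper_width: 0.47
finger_force: 0.0
```

```bash
cat >>h.py <<'E'
th=np.radians(-5.85);xr=np.array([np.cos(th),np.sin(th),0]);yr=np.array([-np.sin(th),np.cos(th),0]);O=np.array([.651,-.0605,.006])
def rk(P): d=np.array(P)-O; return np.round([d@xr,d@yr,d[2]],4)
def look(n,name,crop=None,f=1.5625):
    c=cams.get_calibration(n);im=cams.camera(n)
    if crop: im=im[crop[1]:crop[3],crop[0]:crop[2]]
    cv2.imwrite("pics/"+name,cv2.resize(im,None,fx=f,fy=f,interpolation=cv2.INTER_CUBIC)[:,:,::-1]);return c
E
python3 - <<'E'
from h import *
look("top","t2.png",(215,125,325,215),6)
s=manip.state();print(s["t"],rk(s["eef_pos"]),s["eef_pos"],s["gripper_width"])
E
```

```text
7.2 [-0.1485  0.1207  0.0892] [0.51555389 0.07470289 0.09524563] 0.46672439359720863
```

View pics/t2.png

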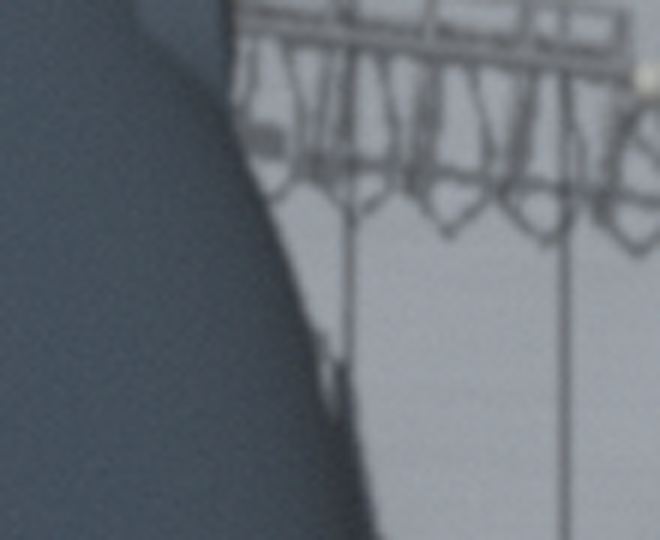

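The arm hides the stone from the top camera. I descend beside it with a little extra clearance, then push slowly.

>>> servo_tool([
  [0.01,0.002,0.02,0,0.47],
  [0,0,0.03,0,0.47],
  [0,0,0.02,0,0.47],
  [0,0,0.01,0,0.47],
  [0,0,0,0,0.47],
  [-0.01,0,0,0,0.47],
  [-0.01,0,0,0,0.47],
  [0,0,0,0,0.47],
])

```text
t: 8.2
eef_pos: [0.5185, 0.063, 0.0188]
orientation: [0.743, 0.669, 0.0, 0.0]
wrist_force: [-0.5, -0.0, -0.4]
gripper_width: 0.475
finger_force: 0.0
```

```bash
python3 - <<'E'
from h import *
look("side","s2.png",(160,130,300,235),5.5)
s=manip.state();print(s["t"],rk(s["eef_pos"]),s["eef_pos"],s["wrist_force"])
E
```

```text
8.25 [-0.1444  0.1097  0.0128] [0.5185618  0.06336053 0.01875337] [ 0.39827219 -0.10977518  1.42075866]
```

View pics/s2.png

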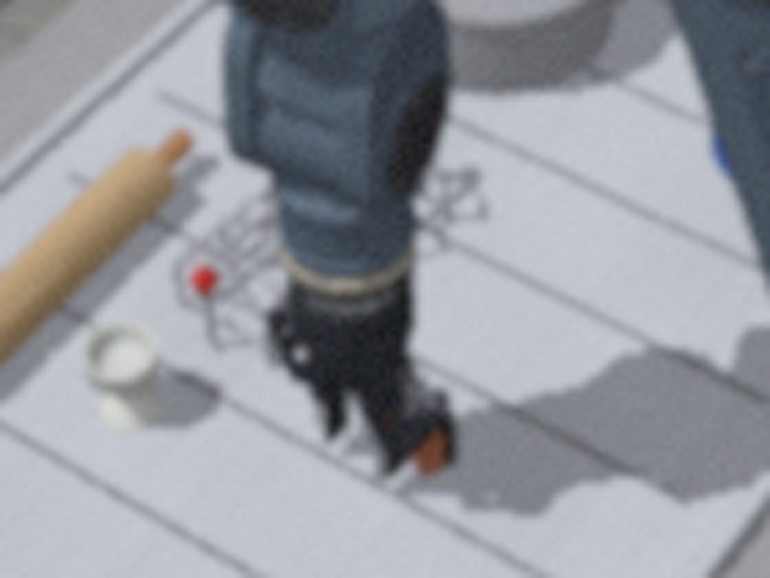

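The fingers stand on the stone's red side, with the stone's rear end showing at (432,450). Now the sideways push.

>>> servo_tool([
  [-0.006,0,0.003,0,0.47],
  [-0.012,0,0,0,0.47],
  [-0.012,0,0,0,0.47],
  [-0.012,0,0,0,0.47],
  [-0.012,0,0,0,0.47],
  [-0.012,0,0,0,0.47],
  [-0.012,0,0,0,0.47],
  [-0.006,0,0,0,0.47],
])

```text
t: 9.25
eef_pos: [0.5097, -0.0205, 0.0153]
orientation: [0.743, 0.67, 0.0, -0.0]
wrist_force: [0.2, 0.5, -0.9]
gripper_width: 0.468
finger_force: 0.5
```

>>> servo_tool([
  [-0.006,0,0,0,0.47],
  [-0.006,0,0,0,0.47],
  [-0.004,0,0,0,0.47],
  [-0.003,0,0,0,0.47],
  [0.0,0,0,0,0.47],
  [0.03,0,0,0,0.47],
  [0.03,0,-0.04,0,0.47],
  [0.03,0,-0.06,0,0.47],
])

```text
t: 10.25
eef_pos: [0.5158, 0.0498, 0.1112]
orientation: [0.742, 0.67, -0.001, -0.001]
wrist_force: [2.1, 0.4, -0.2]
gripper_width: 0.471
finger_force: 0.0
```

```bash
python3 - <<'E'
from h import *
c=look("top","t3.png",(215,125,325,215),6)
s=manip.state();print(s["t"],rk(s["eef_pos"]),s["eef_pos"],s["wrist_force"])
E
```

```text
10.3 [-0.142   0.0992  0.113 ] [0.51981718 0.05268453 0.11902506] [4.01964837 2.19622136 6.1999444 ]
```

View pics/t3.png

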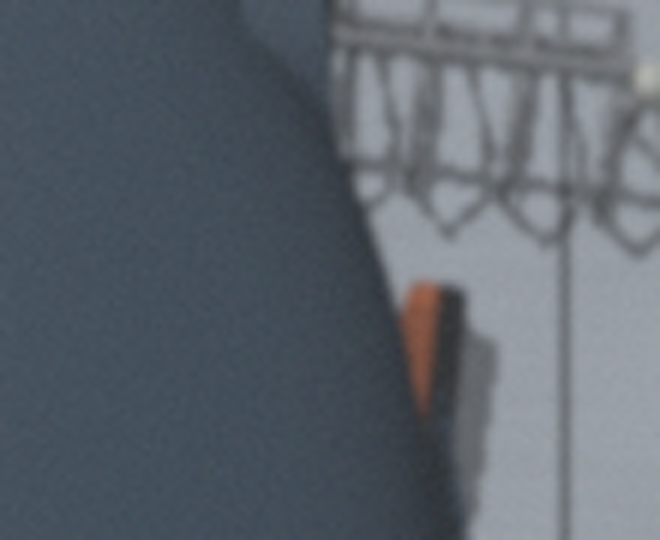

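The stone is now nearly in line with the gaps: its front edge runs (405,290)–(465,292) and the right side is at about x = 464. I convert this, and turn the tool for the end push.

```bash
python3 - <<'E'
from h import *
c=cams.get_calibration("top")
f=lambda u,v,z:rk(ray(c,(215+(u+.5)/6-.5,125+(v+.5)/6-.5),z))
for p in((406,290),(436,283),(465,295),(466,350),(463,400),(440,290),(436,350),(428,410)): print(p,f(*p,.042))
E
```

```text
(406, 290) [-0.1004 -0.0038  0.036 ]
(436, 283) [-0.0955 -0.0168  0.036 ]
(465, 295) [-0.0994 -0.0303  0.036 ]
(466, 350) [-0.1245 -0.0335  0.036 ]
(463, 400) [-0.1473 -0.0346  0.036 ]
(440, 290) [-0.0985 -0.019   0.036 ]
(436, 350) [-0.1261 -0.0202  0.036 ]
(428, 410) [-0.1537 -0.0196  0.036 ]
```

>>> servo_tool([
  [0,0,0,-10,0],
  [0,0,0,-10,0],
  [0,0,0,-10,0],
  [0,0,0,-10,0],
  [0,0,0,-10,0],
  [0,0,0,-10,0],
  [0,0,0,-10,0],
  [0,0,0,-10,0],
])

```text
t: 11.3
eef_pos: [0.5168, 0.0489, 0.1112]
orientation: [0.135, 0.991, -0.0, 0.0]
wrist_force: [0.4, -0.5, 0.7]
gripper_width: 0.001
finger_force: 0.0
```

>>> servo_tool([
  [0,0,0,-9.7,0],
  [0.04,-0.04,0,0,0],
  [0.037,-0.04,0,0,0],
  [0,-0.036,0,0,0],
  [0,0,0.03,0,0],
  [0,0,0.03,0,0],
  [0,0,0.02,0,0],
  [0,0,0,0,0],
])

```text
t: 12.3
eef_pos: [0.4267, -0.058, 0.0303]
orientation: [0.054, 0.999, 0.0, -0.001]
wrist_force: [-0.4, -0.6, 0.9]
gripper_width: -0.001
finger_force: 0.0
```

```bash
python3 - <<'E'
from h import *
c=look("wrist","w4.png")
s=manip.state();print(s["t"],rk(s["eef_pos"]),s["eef_pos"],s["orientation"],s["wrist_force"])
g=lambda x,y,z:np.round(proj(c,O+x*xr+y*yr+[0,0,z])[0]*800/512)
for p in[(-.186,-.021,.036),(-.096,-.021,.036),(-.042,0,.045),(-.042,-.044,.045)]:print(p,g(*p))
E
```

```text
12.35 [-0.2227 -0.0203  0.0251] [ 0.42743056 -0.05801211  0.0311191 ] [ 5.37979714e-02  9.98551644e-01  9.47514573e-06 -6.26692225e-04] [-0.38086261 -0.32975919  0.19093656]
(-0.186, -0.021, 0.036) [395. 497.]
(-0.096, -0.021, 0.036) [397. 661.]
(-0.042, 0, 0.045) [443. 756.]
(-0.042, -0.044, 0.045) [348. 757.]
```

View pics/w4.png

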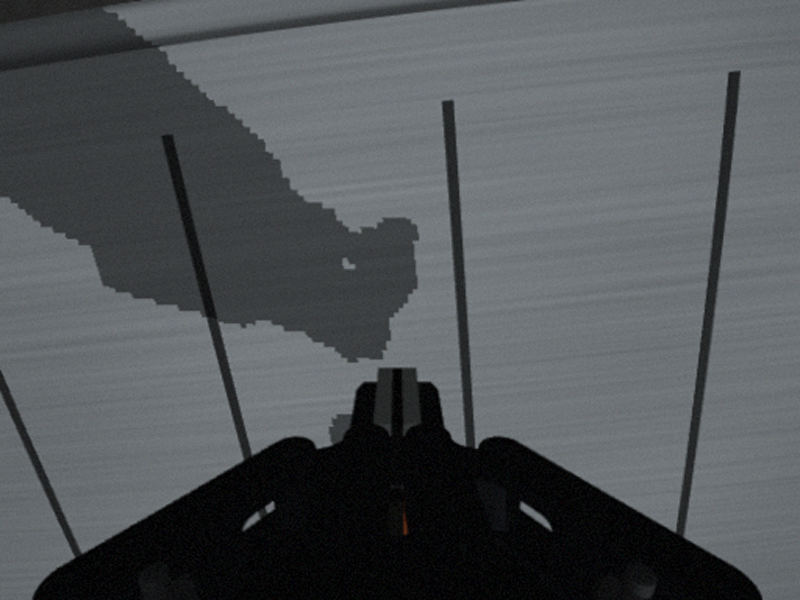

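The tool is lined up behind the stone, which shows as a sliver at (404,520) between the fingers. I lower and push, with a check partway.

>>> servo_tool([
  [0,-0.001,0.015,0,0],
  [-0.015,0,0,0,0],
  [-0.01,0,0,0,0],
  [-0.01,0,0,0,0],
  [-0.01,0,0,0,0],
  [-0.01,0,0,0,0],
  [-0.01,0,0,0,0],
  [-0.01,0,0,0,0],
])

```text
t: 13.35
eef_pos: [0.5029, -0.0672, 0.0162]
orientation: [0.054, 0.999, 0.0, -0.0]
wrist_force: [-1.2, -0.1, 1.7]
gripper_width: -0.003
finger_force: 0.9
```

```bash
python3 - <<'E'
from h import *
look("top","t5.png",(235,125,345,215),6)
s=manip.state();print(s["t"],rk(s["eef_pos"]),s["wrist_force"])
E
```

```text
13.4 [-0.145  -0.0218  0.0103] [ 0.50113817 -0.95627357  0.4981468 ]
```

View pics/t5.png

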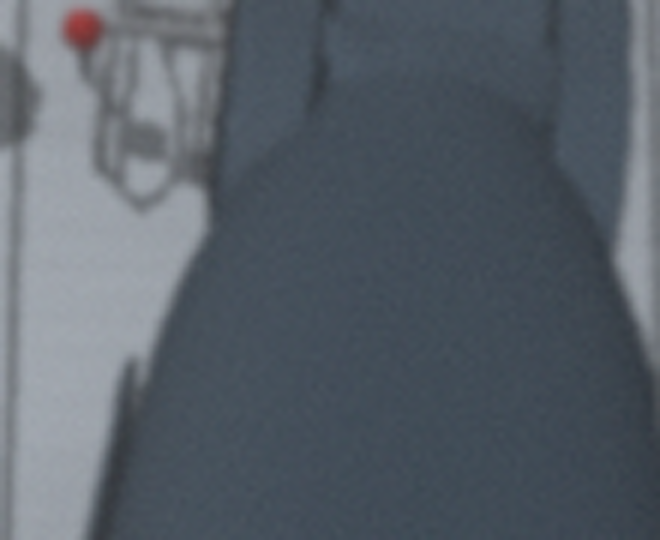

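The arm hides the stone again, so I go on slowly and watch the force.

>>> servo_tool([
  [-0.004,0,0,0,0],
  [-0.004,0,0,0,0],
  [-0.004,0,0,0,0],
  [-0.004,0,0,0,0],
  [-0.004,0,0,0,0],
  [-0.004,0,0,0,0],
  [-0.004,0,0,0,0],
  [-0.004,0,0,0,0],
])

```text
t: 14.4
eef_pos: [0.5344, -0.0706, 0.0162]
orientation: [0.054, 0.999, 0.0, -0.0]
wrist_force: [-0.2, -0.0, -0.9]
gripper_width: 0.002
finger_force: 0.5
```

```bash
cat >m.py <<'E'
from h import *
# stone's reddish blob in the side view, on the board in front of the rack
c=cams.get_calibration("side");im=cams.camera("side")
h=cv2.cvtColor(im,cv2.COLOR_RGB2HSV)
m=((h[...,0]<14)&(h[...,1]>110)&(h[...,2]>50)).astype(np.uint8)
n,l,st,ce=cv2.connectedComponentsWithStats(m)
for i in range(1,n):
    if st[i,4]>8: print(st[i],ce[i].round(1),rk(ray(c,ce[i],.03)))
s=manip.state();print(s["t"],rk(s["eef_pos"]),s["wrist_force"])
E
python3 m.py
```

```text
[474  59   6   8  18] [476.3  62.2] [-0.4678 -1.4045  0.024 ]
[471  64  11  10  33] [475.8  68.8] [-0.4874 -1.3438  0.024 ]
[401  75  20  27 154] [411.4  88.5] [-0.3161 -0.9722  0.024 ]
[418  78  13  22  48] [422.8  86.9] [-0.3511 -1.0196  0.024 ]
[453 101  20  22  89] [465.2 111.6] [-0.5756 -0.9803  0.024 ]
[473 105   6   7  15] [474.7 107.9] [-0.5987 -1.0349  0.024 ]
[226 172  15  16  68] [231.5 180.5] [-0.0649 -0.0111  0.024 ]
[372 181   8  13  69] [375.3 186.4] [-0.4879 -0.331   0.024 ]
14.45 [-0.1144 -0.0219  0.0102] [-0.39044915  0.26190793 -0.57134651]
```

>>> servo_tool([
  [-0.004,0,0,0,0],
  [-0.004,0,0,0,0],
  [-0.004,0,0,0,0],
  [-0.004,0,0,0,0],
  [-0.004,0,0,0,0],
  [-0.004,0,0,0,0],
  [-0.004,0,0,0,0],
  [-0.004,0,0,0,0],
])

```text
t: 15.45
eef_pos: [0.5661, -0.074, 0.0162]
orientation: [0.054, 0.999, 0.0, -0.0]
wrist_force: [-1.5, 0.2, 1.5]
gripper_width: -0.002
finger_force: 0.8
```

>>> servo_tool([
  [-0.002,0,0,0,0],
  [-0.002,0,0,0,0],
  [-0.001,0,0,0,0],
  [-0.001,0,0,0,0],
  [-0.001,0,0,0,0],
  [-0.001,0,0,0,0],
  [0,0,0,0,0],
  [0,0,0,0,0],
])

```text
t: 16.45
eef_pos: [0.5741, -0.0749, 0.0163]
orientation: [0.054, 0.999, 0.0, 0.0]
wrist_force: [-0.2, 0.3, -0.4]
gripper_width: -0.0
finger_force: 0.1
```

>>> servo_tool([
  [-0.001,0,0,0,0],
  [-0.001,0,0,0,0],
  [-0.001,0,0,0,0],
  [-0.001,0,0,0,0],
  [-0.001,0,0,0,0],
  [0,0,0,0,0],
  [0,0,0,0,0],
  [0,0,0,0,0],
])

```text
t: 17.45
eef_pos: [0.5783, -0.0753, 0.0161]
orientation: [0.054, 0.999, 0.0, -0.0]
wrist_force: [-4.6, 0.1, 2.3]
gripper_width: -0.003
finger_force: 2.6
```

>>> servo_tool([
  [-0.0005,0,0,0,0],
  [-0.0005,0,0,0,0],
  [0,0,0,0,0],
  [0,0,0,0,0],
  [0,0,0,0,0],
  [0,0,0,0,0],
  [0,0,0,0,0],
  [0,0,0,0,0],
])

```text
t: 18.45
eef_pos: [0.5783, -0.0753, 0.016]
orientation: [0.054, 0.999, 0.0, -0.001]
wrist_force: [-9.1, 1.3, 5.6]
gripper_width: 0.001
finger_force: 4.3
```

The tool no longer advances and the force rises to 9 N, so the stone is against the back rail. I back off, raise the tool and check.

>>> servo_tool([
  [0.004,0,0,0,0],
  [0.02,0,0,0,0],
  [0.04,0,0,0,0],
  [0.04,0,-0.03,0,0],
  [0,0.06,-0.06,0,0],
  [0,0.06,-0.04,0,0],
  [0,0.06,0,0,0],
  [0,0.06,0,0,0],
])

```text
t: 19.45
eef_pos: [0.501, 0.1527, 0.1262]
orientation: [0.054, 0.999, 0.001, 0.002]
wrist_force: [1.2, 0.3, -0.4]
gripper_width: -0.001
finger_force: 0.0
```

>>> servo_tool([
  [0,0.06,0,0,0],
  [0,0.06,0,0,0],
  [0,0.03,0,0,0],
  [0,0,0,0,0],
  [0,0,0,0,0],
  [0,0,0,0,0],
  [0,0,0,0,0],
  [0,0,0,0,0],
])

```text
t: 20.45
eef_pos: [0.516, 0.2992, 0.1253]
orientation: [0.054, 0.999, 0.0, 0.0]
wrist_force: [0.3, 1.0, 0.2]
gripper_width: -0.002
finger_force: 0.0
```

```bash
python3 - <<'E'
from h import *
c=look("top","t6.png",(235,115,345,205),6)
s=manip.state();print(s["t"],s["eef_pos"],s["wrist_force"])
g=lambda x,y,z:np.round(((proj(c,O+x*xr+y*yr+[0,0,z])[0]-(235,115))+.5)*6-.5)
for p in[(-.06,-.008,.036),(-.06,-.036,.036),(.03,-.022,.036)]:print(p,g(*p))
E
```

```text
20.5 [0.51596606 0.29932918 0.12528465] [ 0.33665645 -0.48136221 -0.30542633]
(-0.06, -0.008, 0.036) [305. 265.]
(-0.06, -0.036, 0.036) [367. 272.]
(0.03, -0.022, 0.036) [357.  81.]
```

View pics/t6.png

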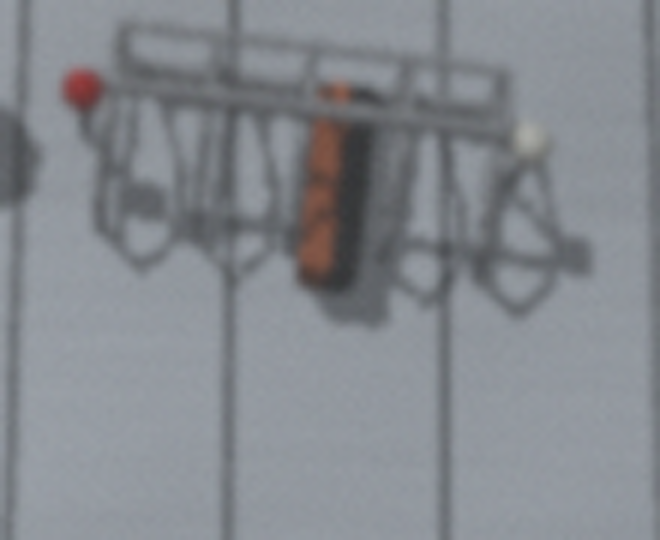

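The stone sits in the third gap, its rear edge at about (300,283)–(353,290) and its front near (357,88). I check the lateral offset in numbers before handing in.

```bash
python3 - <<'E'
from h import *
c=cams.get_calibration("top")
f=lambda u,v,z:rk(ray(c,(235+(u+.5)/6-.5,115+(v+.5)/6-.5),z))
im=cv2.imread("pics/t6.png").astype(int)
for v in(150,165,180,210,225,240,255,262):
    r=im[v-2:v+3].mean(0); red=r[:,2]-r[:,0]
    ix=np.where(red[280:370]>30)[0]+280
    if len(ix):
        print(v,ix[0],ix[-1],f(ix[0],v,.042)[:2],f(ix[-1],v,.042)[:2])
    print("   gray",r[ix[-1]:ix[-1]+50:4].mean(1).astype(int))
print(f(80,89,.074),f(531,140,.074))
E
```

```text
150 313 338 [-0.0055 -0.0057] [-0.0041 -0.017 ]
   gray [ 75  65  58  56  56  56  55  61  73  85  95 101 106]
165 311 338 [-0.0128 -0.0055] [-0.0112 -0.0177]
   gray [ 78  67  60  59  56  55  57  65  79  92  99 103 105]
180 316 331 [-0.0196 -0.0086] [-0.0187 -0.0153]
   gray [75 71 65 59 55 55 54 55 60 68 83 95 98]
210 305 327 [-0.0343 -0.0051] [-0.0331 -0.015 ]
   gray [76 71 65 60 60 58 56 56 62 73 83 93 98]
225 307 333 [-0.0413 -0.0068] [-0.0398 -0.0185]
   gray [ 75  70  63  59  57  56  60  69  84  96 100 102 103]
240 304 331 [-0.0485 -0.0062] [-0.0469 -0.0184]
   gray [81 70 62 60 57 58 60 69 80 89 97 99 98]
255 300 331 [-0.0557 -0.0052] [-0.0539 -0.0191]
   gray [79 67 59 60 60 60 65 76 85 93 95 90 85]
262 302 330 [-0.0588 -0.0064] [-0.0573 -0.019 ]
   gray [79 70 63 58 58 62 66 76 88 96 98 95 89]
[-0.0007  0.1013  0.068 ] [ 0.0005 -0.1004  0.068 ]
```

The stone's centre is at y ≈ −0.019 (limits −0.030 to −0.014), x is home by the contact force and the finger position, and the arm is clear.

```bash
python3 -c "
from cell import manip
print(manip.job_done())"
```

```text
the job is handed in; nothing more can be done
None
```

I touched the rail over gaps 1, 2 and 3 from the red-bead end at about 1.5–2 N each, then pushed the stone home against the back rail in the third gap (centre about 3 mm off the gap's line), and handed the job in with the arm clear; the hand-in returned no verdict.

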